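# Back up a tumbler with its twin and clamp it

## Robot

A 6-joint arm with a two-finger parallel gripper is mounted at the origin on a cart in front of the work surface, level with it; the furniture and walls round the work are solid. World frame = base frame: x ahead of the robot, y to its left, z up, the work surface at z = 0. Lengths are in m, angles in rad, forces in N, time in s.
With the tool pointing down it reaches from about 0.3 to 0.775 m from the base axis. Payload 14.6 kg.
Tool frame: the origin (TCP) lies on the centre line of the jaws, within the pads' length; the fingertips stand 25 mm ahead of it and the grasp point (between the pads) lies 6 mm ahead of it (env.tips_ahead is the z of the fingertips in the tool frame, in m); z points along the fingers, y is the line along which they close (so a half turn about z gives the same grasp; the last joint's range is limited). The gripper opens to 85 mm and grips with 20 to 120 N. Pads are 22 mm wide; open, the fingers measure 114 mm over their backs; the gripper's body (76 mm by 85 mm) begins 54 mm behind the grasp point. The pads swing forward as they close: fully open they stand 13 mm farther back than shut.
Start: joints at [-1.199, 0.3, 1.521, -0, 1.321, -0.067], TCP at [0.234, -0.498, 0.227] pointing down, gripper open.
Joint ranges: [-3.03, 3.03], [-0.79, 2.21], [0.23, 2.52], [-1.04, 4.18], [0, 3.07], [-2.55, 2.55]. Speed limits (rad/s): [2.22, 2.22, 2.57, 3.14, 3.14, 3.14].

## Interface

Orientations are given as a 3x3 rotation matrix whose columns are the frame's x, y, z axes.
In Python, from cell import env gives the robot as it stands.
- The arm moves only by the tool apply_moves, never from a script. Its argument "deltas" is a list of rows, each a list of 5 numbers: the finger opening in mm, from 0 to 85.4, then the shift along the tool's x, y, z in units of 30 mm (1.0 is 30 mm), then the turn about the tool's z in degrees. A call has 1 to 5 rows; each row shifts and turns the commanded pose from where the row before left it, along the tool's axes as they then stand; what a row does not reach is not made up. A row lasts 1/8 s, in which the tool goes at most 62.5 mm and 10.7 degrees, less where a joint would pass 70% of its speed; a pose out of reach is approached as far as the arm can. A call is refused whole if a number of a shift passes 1 or a number of a turn 10.7, either way. A call with a gripper value outside its range is refused whole. The fingers move at their own pace and stop on an object; "squeeze" is the grip in N (left out, the last holds). Time passes only in rows, so rows that do not move let the fingers close. It gives the time, the measured TCP pose, the force, the opening and the grip force at its end, in the units of the state.
- env.get_obs(): the state, without advancing time (a new reading comes with each control period).
- env.capture(name): name is "side" or "top" or "wrist"; returns the picture (480x640x3 uint8, red, green, blue); there is no depth.
- env.calibration(name): a dict with "fx", "fy", "cx", "cy" (pixels), "rvec" (rotation vector, rad) and "tvec" (3), from world to camera coordinates, as OpenCV has them. Camera axes: x right, y down, z forward; pixel columns grow to the right and rows downward; lengths in m; the calibration is good to about 2 mm. A picture is of the moment at which its call begins: read the wrist's pose just before it. calibration takes no time and is no camera call; for the wrist camera it gives the pose at the moment of the call.
- env.finish_job(): hands the job in; it is judged then, once.
The state is a dict: "time": time; "joint_pos": joint angles; "dq": joint speeds; "joint_efforts": joint torques, N m; "tcp_pos": TCP position; "tcp_rot": TCP orientation; "force": force on the tool from outside, world axes, zero at the start; "moment": the same for the moment, N m; "grip_width": finger opening in m; "finger_force": force on a finger pad.
Only numpy, scipy, OpenCV 4.12 (cv2) and the standard library are available. Lean on these libraries where they do the work, as an engineer would, in place of code of your own. Each camera call takes 0.05 s, during which the arm holds its last target. There are 200 camera calls.

## Task

I am about to polish the steel tumbler standing in the bench clamp: first nest the loose twin tumbler fully and upright inside it to back up its wall, and let go of it. Then pump the clamp's trigger, never pushing the jaw or its pad by hand, until the rubber pad bears firmly on the lower tumbler and holds it against the V-shaped stop, its spring plunger pushed in clearly (between a quarter and two thirds of its 30 mm travel) but not near its end, so that nothing is crushed. Finish holding: keep the trigger squeezed in the fingers, and leave the other things on the worktop where they stand.

Things in the scene. Friction and masses are not known exactly. Their poses are not given: they have to be found in the camera images.
- tumbler_clamp: Plain steel tumbler, open-topped, 70 mm high; outside a cone, 40 mm across at the base to 58 mm at 50 mm height, above it a straight collar 64 mm across up to the rim; mouth 59 mm wide; inner floor 24 mm up; 0.14 kg. Origin: centre of its underside, z up. Stands in the clamp on its base plate (8 mm up), 1 to 4 mm short of the V stop, centred on it to 1 mm.
- tumbler_loose: Plain steel tumbler, open-topped, 70 mm high; outside a cone, 40 mm across at the base to 58 mm at 50 mm height, above it a straight collar 64 mm across up to the rim; mouth 59 mm wide; inner floor 24 mm up; 0.14 kg. Origin: centre of its underside, z up. Stands alone on the worktop, left of the clamp. Nested, it rests on the other's inner floor, 24 mm higher.
- clamp: Bench bar clamp, fixed; base plate 300 x 90 x 8 mm. Origin at worktop level under its middle, z up; own +y is the way the jaw advances along the bar. At +y the aluminium V stop (74 mm high), at -y the black housing (y -150 to -50 mm, 60 mm high) with two upright squeeze posts. Jaw and pad are up to 75 mm high; the toothed bar runs out at the back to y = -195 mm.
- bed (a point): The point on the base plate (8 mm up) where the centre of the clamped tumbler's underside is when it touches both cheeks of the V stop; at clamp y = +105 mm. Axes as the clamp's.
- handle_closed_mid (a point): Fixed point 100 mm up, midway between the outer faces of the two squeeze posts when fully squeezed. Axes as the clamp's. Posts: 24 mm wide (x), 12 thick (y), tops 118 mm up. Outer face of the fixed post, nearer the jaw: y = +16 mm from here; of the trigger, the other one: y = -30 mm free, -16 mm fully squeezed. Beyond these faces nothing is higher than 76 mm for 60 mm.
- trigger_top (a point): Centre of the top of the trigger post; moves with it.
- trigger (a joint): Trigger travel in m: 0 free, 0.014 fully squeezed towards the fixed post. A spring returns it (5 N free, 8 N squeezed); driving the jaw adds 4 N plus the pad's force. Squeezing carries the jaw forward; on return a ratchet holds the jaw. Teeth 6 mm apart: a full squeeze after a full return advances the jaw 12 mm (the first one 8 to 14 mm).
- jaw (a joint): Travel in m of the jaw and its toothed bar towards the V stop, 0 to 0.075. At 0 the uncompressed pad face is 45 mm from the wall of a tumbler that touches the stop. It cannot be backed off.
- pad (a joint): How far in m the spring plunger of the rubber pad is pushed into the jaw: 0 free, 0.030 its end. 0.8 N per mm.
- pad_face (a point): Centre of the pad's front face (30 mm wide, 18 mm high, 65 mm above the worktop), which bears on the lower tumbler's straight collar.
- jam_jar: Bystander: jam jar, 65 mm across, 83 mm high. Origin under its centre.
- coffee_pod: Bystander: coffee pod, 49 mm across, 43 mm high. Origin under its centre.
- salt_shaker: Bystander: salt shaker, 44 mm across, 90 mm high. Origin under its centre.
- milk_cap: Bystander: plastic bottle cap lying flat, 38 mm across, 12 mm high. Origin under its centre.
- candle_jar: Bystander: glass candle jar, 76 mm across, 90 mm high. Origin under its centre.
Not all that is in view belongs to the job. Leave any pink look-alike of the tumbler_clamp alone.

How it is judged:
By the outcome, as a careful person would: the job done as asked, in the order asked, and still so for the second after the job is handed in, while the arm keeps its last pose, push and grip.
It also fails if it takes over 51 s, if anything falls off the work surface, if the arm or the gripper's body presses on something with over 40 N, if the wrist force passes 120 N, or if a joint passes its speed limit or range.

## Working session

There is one attempt and no reset: what is moved stays moved. The work goes in short steps, Python scripts to look and compute and a tool call to move; the robot and the scene stay as the last step left them, time stands still between calls to the robot, and variables do not carry over. Pictures are saved under pics/ and viewed, at most 10 in all, crops included, and the job is handed in when it is done.

Besides the shell and the picture viewer there is one more tool, called in YAML: its name, and indented under it one key for each argument. apply_moves: Moves the arm, as the interface text tells. Its arguments: {"type":"object","properties":{"deltas":{"type":"array","items":{"type":"array","items":{"type":"number"}}},"squeeze":{"type":"number"}},"required":["deltas"]}

```bash
mkdir -p pics; ls; python3 - <<'E'
from cell import env
import cv2,numpy as np
a=env.capture("top");b=env.capture("side")
cv2.imwrite("pics/top.png",a[...,::-1]);cv2.imwrite("pics/side.png",b[...,::-1])
for n in("top","side"):
    c=env.calibration(n);R=cv2.Rodrigues(np.array(c["rvec"]))[0]
    print(n,c["fx"],c["cx"],c["cy"],(-R.T@np.array(c["tvec"])).round(3),R.round(2).tolist())
o=env.get_obs();print(o["time"],o["tcp_rot"],o["tcp_pos"],env.tips_ahead,o["grip_width"])
E
```

```text
pics
top 467.5589510674127 316.76521990864023 236.2078154609192 [0.363 0.039 1.139] [[0.04, -1.0, 0.0], [-0.98, -0.04, -0.21], [0.21, 0.01, -0.98]]
side 435.41809856370253 322.9439832670847 242.6411904000369 [ 0.579 -0.699  0.775] [[1.0, 0.01, 0.02], [0.02, -0.68, -0.74], [0.01, 0.74, -0.68]]
0.1 [[ 9.05265371e-01  4.24846401e-01 -3.78069400e-04]
 [ 4.24846561e-01 -9.05264819e-01  1.00337058e-03]
 [ 8.40254534e-05 -1.06893813e-03 -9.99999425e-01]] [ 0.23359191 -0.49768472  0.22665936] 0.025 0.08562591331655826
```

View pics/top.png

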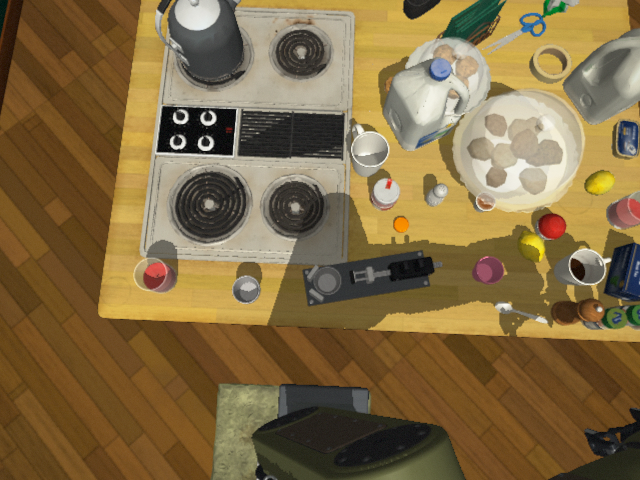

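View pics/side.png

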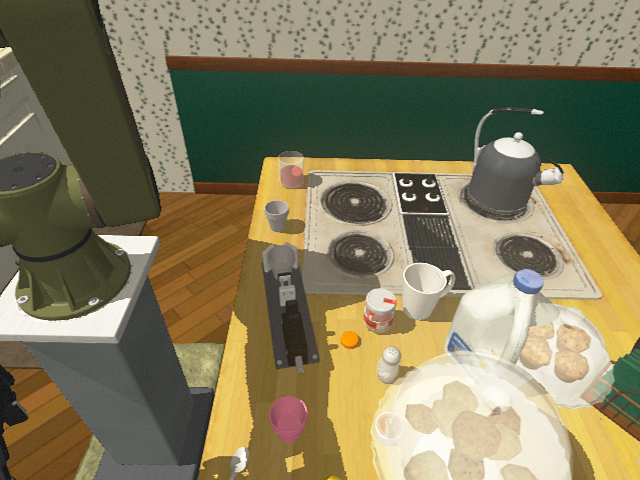

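The top view shows the loose grey tumbler at (246,290), left of the clamp. The clamped one is at (326,282), the V stop at (313,285), and the housing and posts at (410,268). The pink look-alike at (488,270) is not to be touched. In the side view the loose one is at (277,215), the clamped one at (281,262) and the pink one at (289,420). The grey steel one at (246,290) fits: it is plain steel and left (+y) of the clamp. I'll confirm that in an enlarged crop.

```bash
python3 - <<'E'
import cv2,numpy as np
a=cv2.imread("pics/top.png")[238:318,225:445];b=cv2.imread("pics/side.png")[190:380,240:340]
A=cv2.resize(a,None,fx=3.6,fy=3.6,interpolation=cv2.INTER_CUBIC)
cv2.imwrite("pics/c1.png",A)
B=cv2.resize(b,None,fx=3.1,fy=3.1,interpolation=cv2.INTER_CUBIC)
cv2.imwrite("pics/c2.png",B);print(A.shape,B.shape)
E
```

```text
(288, 792, 3) (589, 310, 3)
```

View pics/c1.png

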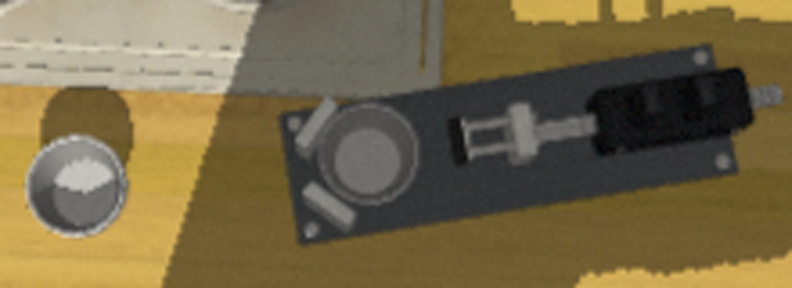

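View pics/c2.png

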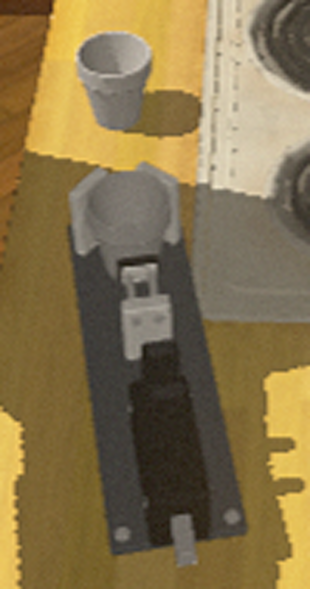

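The crop confirms it: the loose steel tumbler's rim is centred at c1 (76,186), the clamped rim at (367,153), and the base plate corners at (279,114), (710,44), (738,172) and (302,244). In the side crop the loose rim is centred at (114,63).

```bash
cat > h.py <<'E'
import numpy as np,cv2
def ray(c,p):
    K=np.array([[c["fx"],0,c["cx"]],[0,c["fy"],c["cy"]],[0,0,1]]);R=cv2.Rodrigues(np.array(c["rvec"],float))[0]
    d=R.T@np.linalg.solve(K,[p[0],p[1],1.]);return -R.T@np.array(c["tvec"],float).ravel(),d/np.linalg.norm(d)
def plane(c,p,z):
    o,d=ray(c,p);return o+d*(z-o[2])/d[2]
def tri(*cp):
    A=np.zeros((3,3));b=np.zeros(3)
    for c,p in cp:
        o,d=ray(c,p);M=np.eye(3)-np.outer(d,d);A+=M;b+=M@o
    return np.linalg.solve(A,b)
E
python3 - <<'E'
from cell import env
from h import *
t=env.calibration("top");s=env.calibration("side")
T=lambda u,v:(225+(u-1.3)/3.6,238+(v-1.3)/3.6)
S=lambda u,v:(240+(u-1)/3.1,190+(v-1)/3.1)
np.set_printoptions(precision=4,suppress=True)
print("loose rim",tri((t,T(76,186)),(s,S(114,63))),plane(t,T(76,186),.07),plane(s,S(114,63),.07))
print("clamped rim",tri((t,T(367,153)),(s,S(125,205))),plane(t,T(367,153),.078),plane(s,S(125,205),.078))
P=[plane(t,T(*p),.008)[:2] for p in[(279,114),(710,44),(738,172),(302,244)]]
print(P,[np.linalg.norm(P[i]-P[(i+1)%4]) for i in range(4)],np.mean(P,0))
y=(P[0]+P[3]-P[1]-P[2])/2;y/=np.linalg.norm(y);print("y",y, np.degrees(np.arctan2(y[1],y[0])))
Q=[plane(s,S(*p),.008)[:2] for p in[(112,553),(245,530)]];print(Q, np.mean(Q,0),(P[1]+P[2])/2)
c=env.calibration("wrist");print(c)
E
```

```text
loose rim [0.4633 0.2063 0.0553] [0.4625 0.2042 0.07  ] [0.465  0.1876 0.07  ]
clamped rim [0.4899 0.0202 0.069 ] [0.4908 0.0208 0.078 ] [0.4892 0.0104 0.078 ]
[array([0.523 , 0.0802]), array([ 0.5843, -0.2115]), array([ 0.4976, -0.2301]), array([0.4365, 0.0604])] [np.float64(0.2980894340551381), np.float64(0.08870416103438566), np.float64(0.29685979297947707), np.float64(0.08868770142287531)] [ 0.5103 -0.0752]
y [-0.2057  0.9786] 101.86875760228517
[array([ 0.498 , -0.2349]), array([ 0.5825, -0.2162])] [ 0.5403 -0.2256] [ 0.5409 -0.2208]
{'fx': 331.2263783123997, 'fy': 331.2263783123997, 'cx': 320.6749538747876, 'cy': 241.09816840756403, 'rvec': array([-2.439 ,  1.5489,  0.2248]), 'tvec': array([-0.5498, -0.0375,  0.3778])}
```

apply_moves:
  deltas:
    - [85, 0, 0, -0.4, 6.6]
    - [85, 0, 0, -0.4, 6.6]
    - [85, 0.52, -0.96, 0, 0]
    - [85, 0.52, -0.96, 0, 0]
    - [85, 0.52, -0.96, 0, 0]

```text
time: 0.72
tcp_pos: [0.2617, -0.4026, 0.2509]
tcp_rot: [[0.978, 0.207, -0.0], [0.207, -0.978, 0.001], [-0.0, -0.001, -1.0]]
force: [0.6, -0.8, 0.4]
grip_width: 0.0848
finger_force: 0.0
```

apply_moves:
  deltas:
    - [85, 0.52, -0.96, 0, 0]
    - [85, 0.52, -0.96, 0, 0]
    - [85, 0.52, -0.96, 0, 0]
    - [85, 0.52, -0.96, 0, 0]
    - [85, 0.52, -0.96, 0, 0]

```text
time: 1.35
tcp_pos: [0.3082, -0.2456, 0.251]
tcp_rot: [[0.978, 0.207, -0.0], [0.207, -0.978, 0.0], [-0.0, -0.0, -1.0]]
force: [0.7, 0.5, 0.4]
grip_width: 0.0848
finger_force: 0.0
```

apply_moves:
  deltas:
    - [85, 0.52, -0.96, 0, 0]
    - [85, 0.52, -0.96, 0, 0]
    - [85, 0.52, -0.96, 0, 0]
    - [85, 0.52, -0.96, 0, 0]
    - [85, 0.52, -0.96, 0, 0]

```text
time: 1.98
tcp_pos: [0.3547, -0.0885, 0.2511]
tcp_rot: [[0.978, 0.207, -0.0], [0.207, -0.978, 0.0], [-0.0, -0.0, -1.0]]
force: [1.3, -0.5, 0.7]
grip_width: 0.0851
finger_force: 0.0
```

```bash
python3 - <<'E'
from cell import env
from h import *
o=env.get_obs();c=env.calibration("wrist");R=cv2.Rodrigues(c["rvec"])[0]
C=-R.T@c["tvec"].ravel();print(o["time"],o["tcp_pos"],o["tcp_rot"].round(3),C,R.round(2)); print("cam in tool",o["tcp_rot"].T@(C-o["tcp_pos"]))
a=env.capture("wrist");cv2.imwrite("pics/w1.png",a[...,::-1]);np.save("w1.npy",dict(c))
E
```

```text
1.975 [ 0.35467773 -0.08853434  0.25107666] [[ 0.978  0.207 -0.   ]
 [ 0.207 -0.978  0.   ]
 [-0.    -0.    -1.   ]] [ 0.4248893  -0.0734866   0.39738591] [[ 0.21 -0.98  0.  ]
 [-0.94 -0.2   0.28]
 [-0.28 -0.06 -0.96]]
cam in tool [ 0.07178983 -0.00021891 -0.14631701]
```

View pics/w1.png

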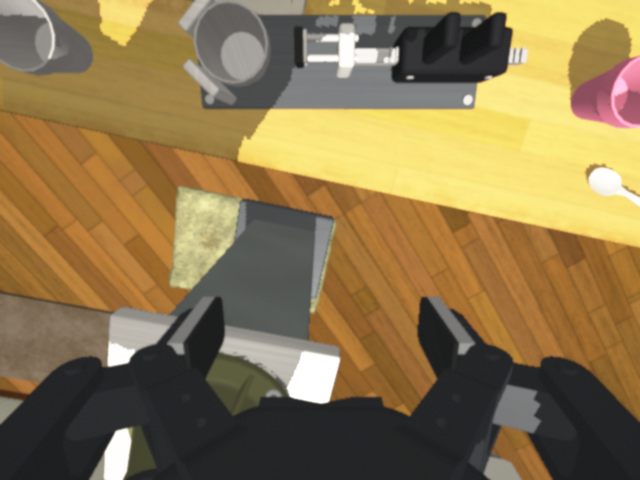

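The wrist view shows the clamped rim at about (232,42), the post tops at (452,17) and (498,17), the loose tumbler cut off at (25,35), and the pink cup at right. I'll move in closer above the clamp.

apply_moves:
  deltas:
    - [85, 1, -0.1, 0, 0]
    - [85, 1, -0.1, 0, 0]
    - [85, 1, -0.1, 0, 0]
    - [85, 1, -0.1, 0, 0]
    - [85, 0.5, 0, 0, 0]

```text
time: 2.65
tcp_pos: [0.4849, -0.0496, 0.2507]
tcp_rot: [[0.978, 0.208, -0.001], [0.208, -0.978, 0.0], [-0.001, -0.0, -1.0]]
force: [0.1, 0.7, -0.4]
grip_width: 0.0853
finger_force: 0.0
```

apply_moves:
  deltas:
    - [85, 0, 0, 0, 0]

```text
time: 2.78
tcp_pos: [0.4842, -0.05, 0.2507]
tcp_rot: [[0.978, 0.207, -0.001], [0.207, -0.978, 0.0], [-0.001, -0.0, -1.0]]
force: [-0.0, -1.2, -0.3]
grip_width: 0.0847
finger_force: 0.0
```

```bash
python3 - <<'E'
from cell import env
from h import *
o=env.get_obs();c=env.calibration("wrist")
print(o["time"],o["tcp_pos"])
a=env.capture("wrist");cv2.imwrite("pics/w2.png",a[...,::-1]);np.save("w2.npy",dict(c))
E
```

```text
2.775 [ 0.48419209 -0.0499825   0.25073443]
```

View pics/w2.png

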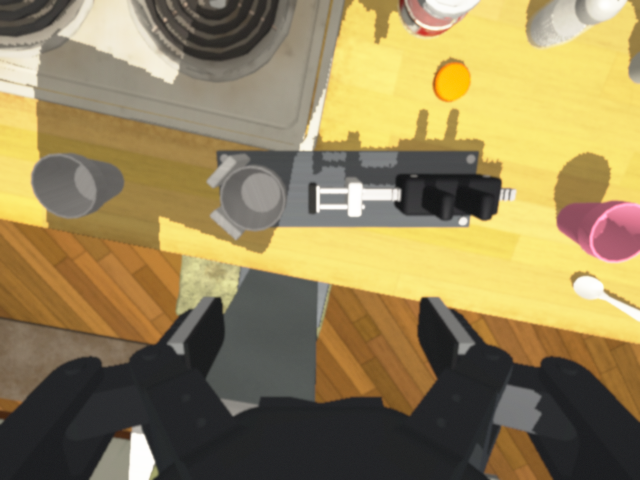

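The closer view shows the clamped rim at about (253,198), the loose rim at about (60,184), and the dark posts at about (445,205) and (488,203). Next is one composite with enlarged, brightened tiles.

```bash
python3 - <<'E'
import cv2,numpy as np
def tile(f,x,y,w=100,h=75,g=.5):
    a=cv2.imread(f)[y:y+h,x:x+w];a=(255*(a/255.)**g).astype(np.uint8)
    return cv2.resize(a,(400,300),interpolation=cv2.INTER_CUBIC)
r=np.vstack([np.hstack([tile("pics/w1.png",415,0),tile("pics/w2.png",405,150)]),np.hstack([tile("pics/w1.png",180,0),tile("pics/w2.png",200,145)])])
cv2.imwrite("pics/m.png",r)
E
```

```text
(no output)
```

View pics/m.png

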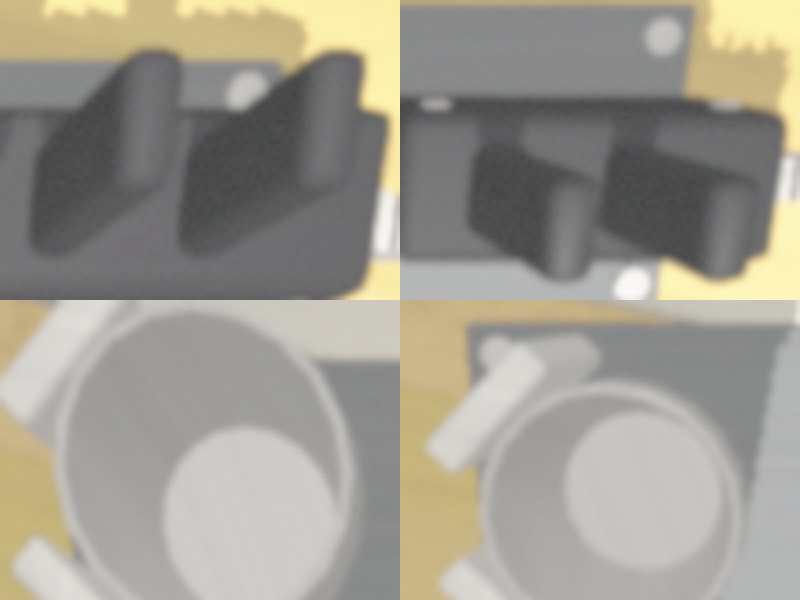

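```bash
cat > m.py <<'E'
from h import *
np.set_printoptions(precision=4,suppress=True)
c1=np.load("w1.npy",allow_pickle=True).item();c2=np.load("w2.npy",allow_pickle=True).item()
A=lambda u,v:(415+u/4-.4,v/4-.4);B=lambda u,v:(405+(u-400)/4-.4,150+v/4-.4)
Y=np.array([-.2057,.9786]);X=np.array([.9786,.2057]);C=np.array([.5103,-.0752])
for n,p,q in[("fixed",A(148,120),B(572,229)),("trig",A(331,122),B(730,228))]:
    T=tri((c1,p),(c2,q));print(n,T)
    for c,z in((c1,p),(c2,q)):
        P=plane(c,z,.118);print("  at .118",P,"clamp xy",(P[:2]-C)@X,(P[:2]-C)@Y)
E1=np.array([(483,500),(500,440),(540,400),(600,382),(660,390),(710,430),(740,490),(743,530),(735,575),(490,545),(510,590)],float)
e=cv2.fitEllipse((np.array([200,145])+(E1-[400,300])/4).astype(np.float32));print(e)
P=plane(c2,e[0],.078);print("clamped",P,(P[:2]-C)@X,(P[:2]-C)@Y)
Q=[plane(c2,p,.008)[:2] for p in[(217,152),(477,152),(469,227)]];print("corners",Q,[((q-C)@X,(q-C)@Y) for q in Q])
print("loose",plane(c2,(61,184),.07))
E
python3 m.py
```

```text
fixed [ 0.5251 -0.1535  0.114 ]
  at .118 [ 0.5236 -0.1521  0.118 ] clamp xy -0.002780601048266102 -0.07795175423482935
  at .118 [ 0.5256 -0.1521  0.118 ] clamp xy -0.0008127557732456655 -0.07839651284980304
trig [ 0.5324 -0.1876  0.1128]
  at .118 [ 0.5303 -0.1853  0.118 ] clamp xy -0.0030368828595913125 -0.11188364407559315
  at .118 [ 0.5328 -0.185   0.118 ] clamp xy -0.0005354341557084127 -0.11208006669668567
((253.47145080566406, 198.72293090820312), (63.9563102722168, 68.58634185791016), 149.23020935058594)
clamped [0.4901 0.0175 0.078 ] -0.0007100126951647724 0.09484713537033365
corners [array([0.5201, 0.0775]), array([ 0.5814, -0.2111]), array([ 0.496 , -0.2314])] [(np.float64(0.040995810515208994), np.float64(0.14737826446829155)), (np.float64(0.04159654189209143), np.float64(-0.14763431347909253)), (np.float64(-0.046114785209153145), np.float64(-0.1499451734210574))]
loose [0.4637 0.2052 0.07  ]
```

apply_moves:
  deltas:
    - [85, 0, -1, 0, 0]
    - [85, 0, -1, 0, 0]
    - [85, 0, -1, 0, 0]
    - [85, 0, -1, 0, 0]
    - [85, 0, -1, 0, 0]

```text
time: 3.45
tcp_pos: [0.4522, 0.0971, 0.2515]
tcp_rot: [[0.979, 0.206, 0.0], [0.206, -0.979, -0.0], [0.0, 0.0, -1.0]]
force: [-0.3, -0.4, 0.6]
grip_width: 0.0851
finger_force: 0.0
```

apply_moves:
  deltas:
    - [85, 0, -1, 0, 0]
    - [85, 0, -1, 0, 0]
    - [85, 0, -1, 0, 0]
    - [85, 0, 0, 0, 0]

```text
time: 3.95
tcp_pos: [0.4337, 0.1854, 0.2514]
tcp_rot: [[0.978, 0.209, 0.0], [0.209, -0.978, 0.0], [0.0, -0.0, -1.0]]
force: [0.1, -0.4, -0.1]
grip_width: 0.085
finger_force: 0.0
```

```bash
python3 - <<'E'
from cell import env
from h import *
o=env.get_obs();c=env.calibration("wrist")
print(o["time"],o["tcp_pos"])
a=env.capture("wrist");cv2.imwrite("pics/w3.png",a[...,::-1]);np.save("w3.npy",dict(c))
p=cv2.projectPoints(np.array([[.4637,.2052,.07],[.49,.0227,.078]]),c["rvec"],c["tvec"],np.array([[c["fx"],0,c["cx"]],[0,c["fy"],c["cy"]],[0,0,1]]),None)[0];print(p)
E
```

```text
3.95 [0.43369341 0.18539035 0.25141952]
[[[306.98297118 183.60259106]]

 [[496.52714043 197.45944021]]]
```

View pics/w3.png

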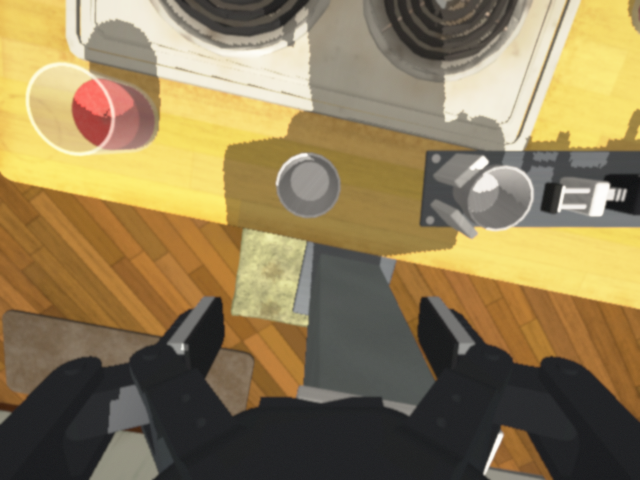

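This view shows the loose rim centred at (308,184.5), against a prediction of (307,184), and the clamped rim at about (499,197.5). I'll triangulate both.

```bash
cat >> m.py <<'E'
c3=np.load("w3.npy",allow_pickle=True).item()
print("----");from cell import env;t=env.calibration("top")
L=(308,184.5);print("loose",plane(c3,L,.07),tri((c3,L),(c2,(61,184))),tri((c3,L),(t,(225+74.7/3.6,238+184.7/3.6))))
M=(499,197.5);P=plane(c3,M,.078);print("clamped",P,(P[:2]-C)@Y,tri((c3,M),(c2,(253.4,198))))
o=env.get_obs();print(o["tcp_rot"].T@(plane(c3,L,.07)-o["tcp_pos"])/.03)
E
python3 m.py|sed -n '/----/,$p'
```

```text
----
loose [0.4631 0.2041 0.07  ] [0.4637 0.2041 0.0714] [0.4628 0.2042 0.0686]
clamped [0.4905 0.0203 0.078 ] 0.09757432623698353 [0.4902 0.0183 0.0744]
[ 1.0795 -0.4336  6.046 ]
```

apply_moves:
  deltas:
    - [85, 0.54, -0.22, 0.4, 0]
    - [85, 0.54, -0.22, 0.5, 0]
    - [85, 0, 0, 1, 0]
    - [85, 0, 0, 1, 0]
    - [85, 0, 0, 1, 0]

```text
time: 4.62
tcp_pos: [0.4636, 0.2031, 0.1335]
tcp_rot: [[0.979, 0.206, 0.0], [0.206, -0.979, -0.0], [0.0, 0.0, -1.0]]
force: [0.2, 0.6, 0.6]
grip_width: 0.085
finger_force: 0.0
```

apply_moves:
  deltas:
    - [85, 0, 0, 0.8, 0]
    - [85, 0, 0, 0.7, 0]
    - [85, 0, 0, 0.48, 0]
    - [85, 0, 0, 0, 0]

```text
time: 5.12
tcp_pos: [0.4633, 0.2037, 0.0743]
tcp_rot: [[0.979, 0.206, -0.001], [0.206, -0.979, -0.001], [-0.001, 0.0, -1.0]]
force: [-0.0, -0.1, 0.1]
grip_width: 0.0848
finger_force: 0.0
```

apply_moves:
  deltas:
    - [62, 0, 0, 0, 0]
    - [60, 0, 0, 0, 0]
    - [58, 0, 0, 0, 0]
    - [56, 0, 0, 0, 0]
    - [56, 0, 0, 0, 0]
  squeeze: 30

```text
time: 5.75
tcp_pos: [0.4635, 0.2045, 0.0749]
tcp_rot: [[0.978, 0.207, 0.0], [0.207, -0.978, 0.0], [0.0, -0.0, -1.0]]
force: [0.2, 0.5, -0.5]
grip_width: 0.0561
finger_force: 0.0
```

```bash
python3 - <<'E'
from cell import env
o=env.get_obs();print(env.tips_ahead,o["tcp_pos"],o["grip_width"],o["finger_force"])
E
```

```text
0.025 [0.46352501 0.20450482 0.07485565] 0.05605018902344372 0.0
```

The fingers went to 56 mm with no force on a 64 mm collar, so something is wrong. I'll look.

```bash
python3 - <<'E'
from cell import env
import cv2,numpy as np
w=env.capture("wrist");s=env.capture("side")
a=cv2.resize(w[...,::-1],(400,300));b=cv2.resize(s[150:300,200:400,::-1],(400,300),interpolation=cv2.INTER_CUBIC)
cv2.imwrite("pics/g.png",np.vstack([np.hstack([a,b]),cv2.resize(w[280:480,187:453,::-1],(800,600))[0:300]]))
E
```

```text
(no output)
```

View pics/g.png

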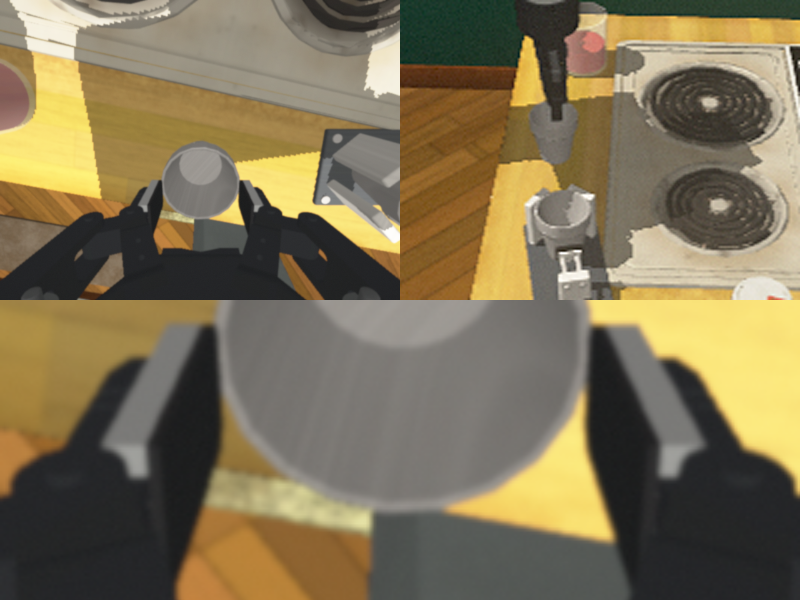

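The tumbler stands centred between the fingers, with its rim whole in view. The tips may be above the rim: in the side view the fingertip ends at about (279,210). I'll compute the tip height.

```bash
python3 - <<'E'
from cell import env
from h import *
s=env.calibration("side");c=env.calibration("wrist");o=env.get_obs()
pr=lambda c,P:cv2.projectPoints(np.array(P,float),c["rvec"],c["tvec"],np.array([[c["fx"],0,c["cx"]],[0,c["fy"],c["cy"]],[0,0,1]]),None)[0].reshape(-1,2).round(1).tolist()
W=lambda x,y,z:o["tcp_rot"]@[x,y,z]+o["tcp_pos"]
for z in(-.01,0,.013,.025):
    print(z,"side near finger inner/outer",pr(s,[W(0,.03,z),W(0,.04,z)]),"wrist",pr(c,[W(.011,-.028,z),W(.011,.028,z),W(.011,-.032,z),W(.011,.032,z)]))
print("rim pts side: near,far",pr(s,[[.4633,.204-.032,.07],[.4633,.236,.07],[.4633,.204,.07]]))
E
```

```text
-0.01 side near finger inner/outer [[277.6, 208.5], [278.0, 210.9]] wrist [[257.9, 284.8], [383.3, 284.8], [249.0, 284.8], [392.2, 284.8]]
0 side near finger inner/outer [[277.7, 211.6], [278.2, 214.0]] wrist [[261.7, 276.2], [379.4, 276.1], [253.3, 276.2], [387.8, 276.1]]
0.013 side near finger inner/outer [[278.0, 215.5], [278.5, 218.0]] wrist [[266.0, 266.4], [375.1, 266.4], [258.2, 266.4], [382.9, 266.4]]
0.025 side near finger inner/outer [[278.2, 219.1], [278.7, 221.6]] wrist [[269.4, 258.6], [371.6, 258.5], [262.1, 258.6], [378.9, 258.5]]
rim pts side: near,far [[275.2, 213.8], [277.4, 198.7], [276.3, 206.1]]
```

Both views agree that the fingertips sit about 10 mm behind the reported TCP at this opening, not 25 mm ahead, so they closed above the rim. I'll reopen, go down about 35 mm further, and grip.

apply_moves:
  deltas:
    - [85, 0, 0, 0, 0]
    - [85, 0, 0, 0, 0]
    - [85, 0, 0, 0, 0]
    - [85, 0, 0, 0, 0]
    - [85, 0, 0, 0, 0]

```text
time: 6.48
tcp_pos: [0.4635, 0.2045, 0.0748]
tcp_rot: [[0.978, 0.207, -0.0], [0.207, -0.978, 0.0], [0.0, -0.0, -1.0]]
force: [0.0, -0.2, 0.2]
grip_width: 0.0851
finger_force: 0.0
```

apply_moves:
  deltas:
    - [85, 0, 0, 0.4, 0]
    - [85, 0, 0, 0.4, 0]
    - [85, 0, 0, 0.35, 0]
    - [85, 0, 0, 0, 0]

```text
time: 6.98
tcp_pos: [0.463, 0.2043, 0.0392]
tcp_rot: [[0.978, 0.207, -0.002], [0.207, -0.978, -0.001], [-0.002, 0.0, -1.0]]
force: [-0.2, 0.0, -0.6]
grip_width: 0.0849
finger_force: 0.0
```

apply_moves:
  deltas:
    - [56, 0, 0, 0, 0]
    - [56, 0, 0, 0, 0]
    - [56, 0, 0, 0, 0]
    - [56, 0, 0, 0, 0]
    - [56, 0, 0, 0, 0]
  squeeze: 30

```text
time: 7.6
tcp_pos: [0.464, 0.2047, 0.0409]
tcp_rot: [[0.978, 0.207, 0.001], [0.207, -0.978, 0.0], [0.001, -0.0, -1.0]]
force: [0.2, 0.3, 5.7]
grip_width: 0.0632
finger_force: 33.8
```

```bash
cat > g.py <<'E'
import sys
from cell import env
from h import *
w=env.capture("wrist");s=env.capture("side")
a=cv2.resize(w[240:480,160:480,::-1],(400,300));b=cv2.resize(s[150:300,200:400,::-1],(400,300),interpolation=cv2.INTER_CUBIC)
cv2.imwrite(sys.argv[1],np.hstack([a,b]))
E
python3 g.py pics/g2.png
```

```text
(no output)
```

It is gripped (63 mm, 34 N). I'll lift and carry it over the clamped tumbler.

apply_moves:
  deltas:
    - [56, 0, 0, -0.6, 0]
    - [56, 0, 0, -0.9, 0]
    - [56, 0, 0, -0.9, 0]
    - [56, 0, 0, -0.9, 0]
    - [56, 0, 0, -0.2, 0]
  squeeze: 40

```text
time: 8.32
tcp_pos: [0.4639, 0.2046, 0.1464]
tcp_rot: [[0.978, 0.207, 0.002], [0.207, -0.978, 0.001], [0.002, -0.0, -1.0]]
force: [-0.7, -0.2, -2.0]
grip_width: 0.0626
finger_force: 44.7
```

apply_moves:
  deltas:
    - [56, -0.1, 0.8, 0, 0]
    - [56, -0.1, 0.9, 0, 0]
    - [56, -0.1, 0.9, 0, 0]
    - [56, -0.1, 0.9, 0, 0]
    - [56, 0, 0.9, 0, 0]

```text
time: 8.95
tcp_pos: [0.4786, 0.0719, 0.1441]
tcp_rot: [[0.978, 0.207, -0.002], [0.207, -0.978, -0.0], [-0.002, -0.0, -1.0]]
force: [1.1, -0.4, -1.6]
grip_width: 0.0631
finger_force: 44.6
```

apply_moves:
  deltas:
    - [56, 0, 0.9, 0, 0]
    - [56, 0, 0.7, 0, 0]
    - [56, 0, 0.2, 0, 0]
    - [56, 0, 0, 0, 0]

```text
time: 9.45
tcp_pos: [0.49, 0.0202, 0.1447]
tcp_rot: [[0.978, 0.207, -0.001], [0.207, -0.978, 0.0], [-0.001, -0.0, -1.0]]
force: [0.9, -0.0, -1.5]
grip_width: 0.0634
finger_force: 44.6
```

```bash
python3 g.py pics/g2.png; python3 - <<'E'
from cell import env
o=env.get_obs();import numpy as np
print(o["tcp_pos"],o["tcp_rot"].T@(np.array([.4902,.02,0])-o["tcp_pos"])/.03)
E
```

```text
[0.49003587 0.02063711 0.14497593] [3.20113230e-03 2.30800019e-02 4.83252450e+00]
```

View pics/g2.png

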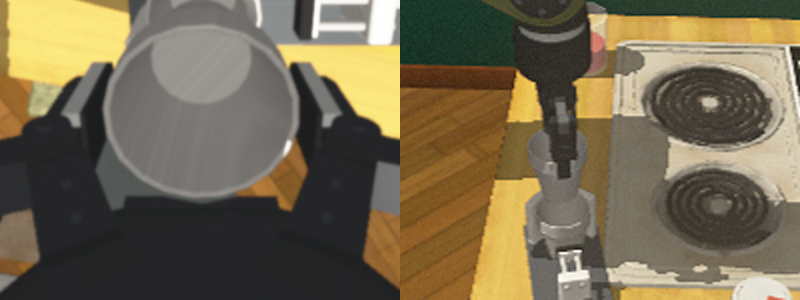

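The tumbler hangs upright and centred above the clamped one; the side view shows its base over the mouth. I'll lower it in steps and watch the force.

apply_moves:
  deltas:
    - [56, 0, 0, 0.5, 0]
    - [56, 0, 0, 0.5, 0]
    - [56, 0, 0, 0.4, 0]
    - [56, 0, 0, 0.2, 0]
    - [56, 0, 0, 0, 0]

```text
time: 10.18
tcp_pos: [0.4901, 0.02, 0.0969]
tcp_rot: [[0.978, 0.207, -0.001], [0.207, -0.978, 0.0], [-0.001, -0.0, -1.0]]
force: [0.1, -0.3, -0.9]
grip_width: 0.0631
finger_force: 44.6
```

apply_moves:
  deltas:
    - [56, 0, 0, 0.2, 0]
    - [56, 0, 0, 0.2, 0]
    - [56, 0, 0, 0.15, 0]
    - [56, 0, 0, 0, 0]

```text
time: 10.68
tcp_pos: [0.4901, 0.02, 0.0804]
tcp_rot: [[0.978, 0.207, -0.001], [0.207, -0.978, 0.0], [-0.001, -0.0, -1.0]]
force: [0.6, 0.1, -1.3]
grip_width: 0.063
finger_force: 44.6
```

apply_moves:
  deltas:
    - [56, 0, 0, 0.1, 0]
    - [56, 0, 0, 0.06, 0]
    - [56, 0, 0, 0, 0]

```text
time: 11.05
tcp_pos: [0.4902, 0.02, 0.0759]
tcp_rot: [[0.978, 0.207, -0.0], [0.207, -0.978, 0.0], [-0.0, -0.0, -1.0]]
force: [-0.4, -0.3, -0.8]
grip_width: 0.0629
finger_force: 44.6
```

apply_moves:
  deltas:
    - [56, 0, 0, 0.05, 0]
    - [56, 0, 0, 0, 0]

```text
time: 11.3
tcp_pos: [0.4903, 0.02, 0.0744]
tcp_rot: [[0.978, 0.207, 0.0], [0.207, -0.978, -0.0], [0.0, 0.0, -1.0]]
force: [-0.1, -0.5, -1.2]
grip_width: 0.0636
finger_force: 44.6
```

apply_moves:
  deltas:
    - [56, 0, 0, 0.05, 0]
    - [56, 0, 0, 0, 0]

```text
time: 11.55
tcp_pos: [0.4904, 0.02, 0.0731]
tcp_rot: [[0.978, 0.207, 0.0], [0.207, -0.978, -0.0], [0.0, 0.0, -1.0]]
force: [0.2, 0.1, 1.3]
grip_width: 0.0633
finger_force: 44.8
```

It contacts at TCP 0.073, where the predicted seat is 0.0725, so it is fully nested. I'll release and go up.

apply_moves:
  deltas:
    - [72, 0, 0, 0.02, 0]
    - [80, 0, 0, 0, 0]
    - [85, 0, 0, 0, 0]
    - [85, 0, 0, 0, 0]

```text
time: 12.05
tcp_pos: [0.4902, 0.02, 0.0724]
tcp_rot: [[0.978, 0.207, -0.0], [0.207, -0.978, 0.0], [-0.0, -0.0, -1.0]]
force: [-0.1, -0.4, -0.6]
grip_width: 0.0852
finger_force: 0.0
```

apply_moves:
  deltas:
    - [85, 0, 0, -0.3, 0]
    - [85, 0, 0, -0.8, 0]
    - [85, 0, 0, -1, 0]
    - [85, 0, 0, -1, 0]
    - [85, 0, 0, -1, 0]

```text
time: 12.68
tcp_pos: [0.4902, 0.02, 0.1971]
tcp_rot: [[0.978, 0.207, 0.001], [0.207, -0.978, -0.0], [0.001, 0.0, -1.0]]
force: [-1.4, -0.2, -0.5]
grip_width: 0.085
finger_force: 0.0
```

apply_moves:
  deltas:
    - [85, 0, 0.4, -1, 0]
    - [85, 0, 0.9, -0.7, 0]
    - [85, 0, 0.9, 0, 0]
    - [85, 0, 0.5, 0, 0]
    - [85, 0, 0, 0, 0]

```text
time: 13.3
tcp_pos: [0.5069, -0.0596, 0.2463]
tcp_rot: [[0.979, 0.206, -0.0], [0.206, -0.979, 0.0], [-0.0, -0.0, -1.0]]
force: [-0.0, 0.3, -0.9]
grip_width: 0.0854
finger_force: 0.0
```

```bash
cat > r.py <<'E'
import sys
from cell import env
from h import *
np.set_printoptions(precision=4,suppress=True)
c=env.calibration("wrist");o=env.get_obs();a=env.capture("wrist");cv2.imwrite("pics/%s.png"%sys.argv[1],a[...,::-1]);np.save(sys.argv[1]+".npy",dict(c))
pr=lambda P:cv2.projectPoints(np.array(P,float),c["rvec"],c["tvec"],np.array([[c["fx"],0,c["cx"]],[0,c["fy"],c["cy"]],[0,0,1]]),None)[0].reshape(-1,2)
print(o["time"],o["tcp_pos"])
p=pr([[.4902,.02,.102],[.4902,.02,.078]]);print("expected rim px",p)
g=cv2.createCLAHE(3).apply(cv2.cvtColor(a,cv2.COLOR_RGB2GRAY));u,v=p[0].astype(int);r=60
E=cv2.Canny(cv2.GaussianBlur(g[max(v-r,0):v+r,max(u-r,0):u+r],(3,3),0),60,140)
for k in cv2.findContours(E,cv2.RETR_LIST,cv2.CHAIN_APPROX_NONE)[0]:
    if len(k)>50:
        e=cv2.fitEllipse(k);ctr=np.array(e[0])+[max(u-r,0),max(v-r,0)]
        if 25<min(e[1]) and max(e[1])<130: print(len(k),ctr,np.array(e[1]),"on .102:",plane(c,ctr,.102))
E
python3 r.py v1
```

```text
13.3 [ 0.5069 -0.0596  0.2463]
expected rim px [[230.2321 225.6898]
 [236.6628 219.7557]]
53 [245.5514 232.7289] [33.8817 47.0598] on .102: [0.4865 0.0055 0.102 ]
157 [242.0851 217.0225] [39.4896 42.4503] on .102: [0.5003 0.0107 0.102 ]
123 [246.202  238.4433] [ 73.6651 105.7487] on .102: [0.4813 0.0042 0.102 ]
100 [221.8703 233.8435] [80.9769 99.5038] on .102: [0.4811 0.0264 0.102 ]
300 [227.2817 229.9357] [74.5365 88.1593] on .102: [0.4857 0.0221 0.102 ]
357 [185.0096 150.4954] [77.0368 80.7685] on .102: [0.5474 0.0659 0.102 ]
```

The release left the inner floor ellipse clean at (242,217), 42 px across, which fits a seated tumbler. Now to the posts: the midpoint is about (0.5264, -0.1618).

```bash
python3 - <<'E'
from h import *
c=np.load("v1.npy",allow_pickle=True).item();print(plane(c,(242.1,217.0),.056))
E
```

```text
[0.48818173 0.01940194 0.056     ]
```

apply_moves:
  deltas:
    - [85, -0.07, 0.9, 0, 0]
    - [85, 0, 0.9, 0, 0]
    - [85, 0, 0.9, 0.4, 0]
    - [85, 0, 0.77, 0.6, 0]
    - [85, 0, 0, 0.8, 0]

```text
time: 13.98
tcp_pos: [0.5267, -0.1618, 0.1919]
tcp_rot: [[0.978, 0.206, 0.0], [0.206, -0.978, -0.0], [0.0, 0.0, -1.0]]
force: [-0.8, -0.4, -1.2]
grip_width: 0.0849
finger_force: 0.0
```

apply_moves:
  deltas:
    - [85, 0, 0, 0.9, 0]
    - [85, 0, 0, 0.7, 0]
    - [85, 0, 0, 0.6, 0]
    - [85, 0, 0, 0.4, 0]
    - [85, 0, 0, 0, 0]

```text
time: 14.6
tcp_pos: [0.5263, -0.1612, 0.1138]
tcp_rot: [[0.978, 0.207, -0.001], [0.207, -0.978, 0.0], [-0.001, -0.001, -1.0]]
force: [-0.4, -0.3, 0.8]
grip_width: 0.0849
finger_force: 0.0
```

apply_moves:
  deltas:
    - [85, 0, 0, 0.5, 0]
    - [85, 0, 0, 0.5, 0]
    - [85, 0, 0, 0.2, 0]
    - [74, 0, 0, 0, 0]
    - [74, 0, 0, 0, 0]

```text
time: 15.22
tcp_pos: [0.5267, -0.1616, 0.0787]
tcp_rot: [[0.978, 0.207, 0.001], [0.207, -0.978, -0.0], [0.0, 0.0, -1.0]]
force: [-0.6, 0.2, -0.1]
grip_width: 0.074
finger_force: 0.0
```

apply_moves:
  deltas:
    - [29, 0, 0, 0, 0]
    - [29, 0, 0, 0, 0]
    - [29, 0, 0, 0, 0]
    - [29, 0, 0, 0, 0]
    - [29, 0, 0, 0, 0]
  squeeze: 60

```text
time: 15.85
tcp_pos: [0.5277, -0.1624, 0.0807]
tcp_rot: [[0.978, 0.207, 0.004], [0.207, -0.978, -0.002], [0.003, 0.003, -1.0]]
force: [-4.1, -0.9, 16.3]
grip_width: 0.031
finger_force: 62.7
```

apply_moves:
  deltas:
    - [29, 0, 0, 0, 0]
    - [29, 0, 0, 0, 0]
    - [29, 0, 0, 0, 0]

```text
time: 16.23
tcp_pos: [0.5277, -0.1624, 0.0807]
tcp_rot: [[0.978, 0.207, 0.004], [0.207, -0.978, -0.002], [0.003, 0.003, -1.0]]
force: [-3.4, -1.4, 16.1]
grip_width: 0.0309
finger_force: 62.7
```

```bash
cat > j.py <<'E'
from cell import env
from h import *
# pad: dark strip and jaw edge along the bar line in side and top views
s=env.capture("side");t=env.capture("top")
cv2.imwrite("pics/j_s.png",s[...,::-1]);cv2.imwrite("pics/j_t.png",t[...,::-1])
for n,im in(("side",s),("top",t)):
    c=env.calibration(n);K=np.array([[c["fx"],0,c["cx"]],[0,c["fy"],c["cy"]],[0,0,1]])
    C=np.array([.5103,-.0752]);X=np.array([.979,.206]);Y=np.array([-.206,.979])
    ys=np.arange(-.02,.085,.004)
    g=cv2.cvtColor(im,cv2.COLOR_RGB2GRAY).astype(np.float32);v=0
    for x in(-.01,-.005,0,.005):
        P=[[*(C+X*(x-.002)+Y*y),.072] for y in ys]
        p=cv2.projectPoints(np.array(P),c["rvec"],c["tvec"],K,None)[0].reshape(-1,2).astype(np.float32)
        v=v+cv2.remap(g,p[:,0],p[:,1],cv2.INTER_LINEAR).ravel()/4
    print(n,dict(zip((ys*1000).round().astype(int).tolist(),v.round().astype(int).tolist())))
E
python3 j.py
```

```text
side {-20: 66, -16: 60, -12: 58, -8: 58, -4: 59, 0: 62, 4: 67, 8: 55, 12: 52, 16: 53, 20: 53, 24: 52, 28: 53, 32: 54, 36: 53, 40: 51, 44: 51, 48: 50, 52: 50, 56: 50, 60: 47, 64: 56, 68: 81, 72: 99, 76: 88, 80: 84, 84: 76}
top {-20: 155, -16: 148, -12: 150, -8: 157, -4: 151, 0: 153, 4: 147, 8: 136, 12: 136, 16: 103, 20: 90, 24: 80, 28: 77, 32: 79, 36: 75, 40: 69, 44: 97, 48: 49, 52: 24, 56: 40, 60: 64, 64: 81, 68: 86, 72: 77, 76: 82, 80: 111, 84: 115}
```

```bash
cat > k.py <<'E'
import sys
from cell import env
from h import *
def prof(n,im):
    c=env.calibration(n);K=np.array([[c["fx"],0,c["cx"]],[0,c["fy"],c["cy"]],[0,0,1]])
    C=np.array([.5103,-.0752]);X=np.array([.979,.206]);Y=np.array([-.206,.979])
    ys=np.arange(0,.085,.003);g=cv2.cvtColor(im,cv2.COLOR_BGR2GRAY).astype(np.float32);v=0
    for x in(-.008,-.004,0,.004,.008):
        P=[[*(C+X*(x-.002)+Y*y),.072] for y in ys]
        p=cv2.projectPoints(np.array(P),c["rvec"],c["tvec"],K,None)[0].reshape(-1,2).astype(np.float32)
        v=v+cv2.remap(g,p[:,0],p[:,1],cv2.INTER_LINEAR).ravel()/5
    print(n,' '.join("%d:%d"%(y*1000+.5,q) for y,q in zip(ys,v)))
if __name__=="__main__":
    for f in sys.argv[1:]: prof("top" if "t" in f else "side",cv2.imread("pics/%s.png"%f))
E
python3 k.py top j_t; sed -i 's/"t" in f/f in("top",) or "_t" in f/' k.py; python3 k.py side j_s
```

```text
top 0:130 3:109 6:90 9:85 12:77 15:77 18:77 21:75 24:75 27:77 30:83 33:105 36:43 39:22 42:22 45:40 48:49 51:50 54:50 57:51 60:50 63:53 66:76 69:80 72:74 75:75 78:88 81:107 84:110
top 0:156 3:140 6:134 9:137 12:135 15:113 18:95 21:89 24:84 27:83 30:82 33:82 36:79 39:79 42:86 45:109 48:50 51:24 54:25 57:44 60:58 63:70 66:88 69:80 72:76 75:79 78:97 81:113 84:115
side 0:132 3:98 6:87 9:85 12:87 15:94 18:122 21:126 24:133 27:145 30:146 33:72 36:40 39:52 42:90 45:109 48:108 51:107 54:112 57:114 60:113 63:113 66:114 69:114 72:114 75:119 78:121 81:121 84:120
side 0:51 3:49 6:52 9:52 12:51 15:52 18:52 21:52 24:51 27:52 30:53 33:52 36:51 39:50 42:50 45:49 48:48 51:48 54:49 57:47 60:47 63:56 66:82 69:97 72:105 75:93 78:85 81:74 84:74
```

```bash
cat > w.py <<'E'
from h import *
C=np.array([.5103,-.0752]);X=np.array([.979,.206]);Y=np.array([-.206,.979])
for f,z in(("w1",.074),("w2",.074),("w3",.074),("w2",.078),("w3",.078)):
    c=np.load(f+".npy",allow_pickle=True).item();K=np.array([[c["fx"],0,c["cx"]],[0,c["fy"],c["cy"]],[0,0,1]])
    ys=np.arange(.02,.15,.0025);g=cv2.cvtColor(cv2.imread("pics/%s.png"%f),cv2.COLOR_BGR2GRAY).astype(np.float32);v=0
    for x in(-.006,-.003,0,.003,.006):
        P=[[*(C+X*(x-.002)+Y*y),z] for y in ys]
        p=cv2.projectPoints(np.array(P),c["rvec"],c["tvec"],K,None)[0].reshape(-1,2).astype(np.float32)
        v=v+cv2.remap(g,p[:,0],p[:,1],cv2.INTER_LINEAR).ravel()/5
    print(f,z,' '.join("%.1f:%d"%(y*1000,q) for y,q in zip(ys,v)))
E
python3 w.py
```

```text
w1 0.074 20.0:140 22.5:141 25.0:132 27.5:132 30.0:132 32.5:172 35.0:80 37.5:36 40.0:36 42.5:62 45.0:74 47.5:75 50.0:75 52.5:74 55.0:74 57.5:74 60.0:74 62.5:82 65.0:116 67.5:127 70.0:126 72.5:144 75.0:155 77.5:161 80.0:163 82.5:163 85.0:162 87.5:161 90.0:162 92.5:163 95.0:163 97.5:160 100.0:150 102.5:139 105.0:119 107.5:102 110.0:101 112.5:102 115.0:103 117.5:104 120.0:105 122.5:104 125.0:109 127.5:139 130.0:126 132.5:124 135.0:125 137.5:126 140.0:124 142.5:124 145.0:124 147.5:125
w2 0.074 20.0:166 22.5:166 25.0:167 27.5:167 30.0:176 32.5:249 35.0:134 37.5:60 40.0:60 42.5:99 45.0:129 47.5:130 50.0:130 52.5:130 55.0:130 57.5:130 60.0:130 62.5:120 65.0:119 67.5:123 70.0:122 72.5:141 75.0:150 77.5:152 80.0:152 82.5:152 85.0:152 87.5:153 90.0:154 92.5:153 95.0:152 97.5:152 100.0:152 102.5:150 105.0:139 107.5:120 110.0:111 112.5:111 115.0:110 117.5:108 120.0:107 122.5:106 125.0:110 127.5:132 130.0:127 132.5:128 135.0:128 137.5:128 140.0:129 142.5:128 145.0:129 147.5:129
w3 0.074 20.0:155 22.5:155 25.0:155 27.5:155 30.0:156 32.5:210 35.0:223 37.5:69 40.0:56 42.5:44 45.0:29 47.5:27 50.0:26 5
[... 636 characters left out ...]
 95.0:151 97.5:151 100.0:151 102.5:145 105.0:131 107.5:113 110.0:111 112.5:111 115.0:109 117.5:108 120.0:107 122.5:106 125.0:122 127.5:129 130.0:129 132.5:129 135.0:129 137.5:129 140.0:129 142.5:129 145.0:130 147.5:130
w3 0.078 20.0:155 22.5:155 25.0:155 27.5:155 30.0:156 32.5:156 35.0:192 37.5:237 40.0:81 42.5:56 45.0:46 47.5:29 50.0:27 52.5:26 55.0:52 57.5:116 60.0:123 62.5:125 65.0:186 67.5:181 70.0:125 72.5:123 75.0:121 77.5:119 80.0:119 82.5:115 85.0:111 87.5:109 90.0:109 92.5:108 95.0:109 97.5:110 100.0:123 102.5:137 105.0:144 107.5:146 110.0:146 112.5:145 115.0:147 117.5:149 120.0:148 122.5:147 125.0:144 127.5:120 130.0:96 132.5:94 135.0:92 137.5:89 140.0:85 142.5:81 145.0:80 147.5:84
```

The first squeeze moved the jaw 12 mm. Before it, the pad stood only about 21 mm from the tumbler, so the jaw did not start at 0. I'll pump by measurement, starting with the second squeeze.

apply_moves:
  deltas:
    - [70, 0, 0, 0, 0]
    - [70, 0, 0, 0, 0]
    - [70, 0, 0, 0, 0]
    - [70, 0, 0, 0, 0]
    - [70, 0, 0, 0, 0]

```text
time: 16.95
tcp_pos: [0.5265, -0.1615, 0.0784]
tcp_rot: [[0.978, 0.207, 0.0], [0.207, -0.978, 0.0], [0.0, -0.0, -1.0]]
force: [-0.8, -0.9, -0.0]
grip_width: 0.0702
finger_force: 0.0
```

apply_moves:
  deltas:
    - [29, 0, 0, 0, 0]
    - [29, 0, 0, 0, 0]
    - [29, 0, 0, 0, 0]
    - [29, 0, 0, 0, 0]
    - [29, 0, 0, 0, 0]
  squeeze: 60

```text
time: 17.58
tcp_pos: [0.5276, -0.1624, 0.0803]
tcp_rot: [[0.978, 0.207, 0.003], [0.207, -0.978, -0.002], [0.003, 0.003, -1.0]]
force: [-2.7, -2.2, 16.7]
grip_width: 0.0308
finger_force: 62.6
```

```bash
cat > j2.py <<'E'
import sys
from cell import env
from h import *
import k
n=sys.argv[1];o=env.get_obs();print(o["grip_width"],o["finger_force"])
for cam,e in(("top","_t"),("side","_s")):
    cv2.imwrite("pics/%s%s.png"%(n,e),env.capture(cam)[...,::-1]);k.prof(cam,cv2.imread("pics/%s%s.png"%(n,e)))
E
sed -i 's/\.085,\.003/.105,.0025/' k.py; python3 j2.py p2; python3 k.py top j_t
```

```text
0.03077570748577704 62.60330557823181
top 0:144 3:147 5:151 8:150 10:140 13:121 15:123 18:134 20:136 23:137 25:130 28:107 30:95 33:91 35:80 38:78 40:79 43:80 45:80 48:80 50:77 53:87 55:106 58:62 60:26 63:31 65:64 68:87 70:78 73:77 75:78 78:90 80:110 83:115 85:115 88:115 90:115 93:115 95:115 98:115 100:115 103:114
side 0:52 3:52 5:51 8:51 10:52 13:52 15:52 18:52 20:52 23:52 25:51 28:51 30:53 33:52 35:51 38:52 40:51 43:50 45:50 48:48 50:48 53:48 55:47 58:46 60:48 63:56 65:74 68:92 70:102 73:103 75:92 78:81 80:79 83:74 85:77 88:78 90:64 93:54 95:51 98:54 100:59 103:62
top 0:130 3:114 5:92 8:89 10:81 13:77 15:77 18:78 20:76 23:74 25:76 28:77 30:83 33:102 35:74 38:23 40:22 43:23 45:40 48:49 50:50 53:50 55:50 58:51 60:50 63:52 65:67 68:85 70:75 73:74 75:75 78:84 80:103 83:110 85:110 88:111 90:110 93:110 95:110 98:110 100:111 103:112
top 0:156 3:142 5:136 8:136 10:137 13:133 15:113 18:94 20:93 23:84 25:85 28:81 30:82 33:82 35:80 38:78 40:80 43:89 45:109 48:63 50:25 53:23 55:29 58:48 60:58 63:67 65:86 68:85 70:77 73:76 75:79 78:93 80:112 83:114 85:114 88:114 90:114 93:114 95:115 98:115 100:115 103:114
```

The jaw has advanced 24 mm and the pad about 22 mm, so it is now touching. One more full squeeze should compress it about 10 to 14 mm; I'll squeeze and hold.

apply_moves:
  deltas:
    - [70, 0, 0, 0, 0]
    - [70, 0, 0, 0, 0]
    - [70, 0, 0, 0, 0]
    - [70, 0, 0, 0, 0]
    - [70, 0, 0, 0, 0]

```text
time: 18.3
tcp_pos: [0.5265, -0.1614, 0.0784]
tcp_rot: [[0.978, 0.207, -0.0], [0.207, -0.978, 0.0], [-0.0, -0.0, -1.0]]
force: [-0.8, 0.6, -0.4]
grip_width: 0.07
finger_force: 0.0
```

apply_moves:
  deltas:
    - [50, 0, 0, 0, 0]
    - [42, 0, 0, 0, 0]
    - [36, 0, 0, 0, 0]
    - [29, 0, 0, 0, 0]
    - [29, 0, 0, 0, 0]
  squeeze: 70

```text
time: 18.92
tcp_pos: [0.5276, -0.1624, 0.0809]
tcp_rot: [[0.978, 0.207, 0.004], [0.207, -0.978, -0.002], [0.003, 0.003, -1.0]]
force: [-6.7, -1.4, 22.3]
grip_width: 0.0307
finger_force: 71.6
```

apply_moves:
  deltas:
    - [29, 0, 0, 0, 0]
    - [29, 0, 0, 0, 0]
    - [29, 0, 0, 0, 0]

```text
time: 19.3
tcp_pos: [0.5276, -0.1624, 0.0809]
tcp_rot: [[0.978, 0.207, 0.004], [0.207, -0.978, -0.002], [0.003, 0.003, -1.0]]
force: [-7.3, -1.3, 23.6]
grip_width: 0.0308
finger_force: 71.6
```

```bash
python3 j2.py p3
```

```text
0.030779246747092273 71.57641410827637
top 0:144 3:147 5:152 8:149 10:140 13:125 15:113 18:104 20:103 23:101 25:108 28:129 30:135 33:137 35:137 38:121 40:97 43:94 45:83 48:80 50:78 53:79 55:93 58:109 60:51 63:22 65:30 68:63 70:89 73:77 75:76 78:79 80:97 83:114 85:116 88:115 90:115 93:115 95:116 98:116 100:115 103:114
side 0:52 3:49 5:50 8:53 10:52 13:52 15:51 18:52 20:51 23:51 25:53 28:51 30:51 33:52 35:53 38:52 40:50 43:52 45:51 48:50 50:48 53:49 55:47 58:47 60:48 63:53 65:70 68:87 70:103 73:108 75:95 78:88 80:80 83:71 85:73 88:78 90:69 93:56 95:51 98:54 100:55 103:57
```

The jaw-to-pad distance has shrunk from 29.7 to 18.2 mm. That is about 11.5 mm of compression, inside the 7.5 to 20 mm window. The tumbler slid about 2 mm onto the stop, and the trigger is held fully squeezed. Handing in.

```bash
python3 -c "
from cell import env
print(env.finish_job())"
```

```text
the job is handed in; nothing more can be done
None
```

The job is handed in (no verdict was returned): the loose tumbler is nested and released, three trigger squeezes pressed the pad in about 11.5 mm by camera measurement, and the gripper is holding the trigger fully squeezed.

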